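# Hang a mirror arm on the slotted display stand

### The arm

A 7-joint arm with a two-finger parallel gripper is mounted at the origin on the work surface. World frame = base frame: x ahead of the robot, y to its left, z up, the work surface at z = 0. Lengths are in m, angles in rad, forces in N, time in s.
With the tool pointing down it reaches from about 0.425 to 0.925 m from the base axis. Payload 6.8 kg.
Tool frame: the origin (TCP) lies at the very end of the fingers, on their centre line; the grasp point (between the pads) lies 19 mm behind it; y points along the fingers, z is the direction in which the jaws open and shut, and the axes are right-handed (so a half turn about y gives the same grasp; the last joint's range is limited). The gripper opens to 85 mm and grips with 20 to 120 N. Pads are 22 mm wide; open, the fingers measure 114 mm over their backs; the gripper's body (76 mm by 85 mm) begins 54 mm behind the grasp point. The pads swing forward as they close: fully open they stand 13 mm farther back than shut.
Start: joints at [-1.246, 0.477, 0.022, 1.555, -0.011, 1.109, -0.083], TCP at [0.283, 0.613, 0.231] pointing down, gripper open.
Joint ranges: [-2.96, 2.96], [-0.34, 2.1], [-1.41, 1.46], [0.24, 2.44], [-1.37, 4.51], [0.17, 1.92], [-2.96, 2.96]. Speed limits (rad/s): [2.39, 2.39, 3.14, 3.14, 3.14, 3.14, 3.14].

### API

Orientations are given as a rotation vector (axis times angle).
In Python, from bench import r gives the robot as it stands.
- The arm moves only by the tool drive_tool, never from a script. Its argument "series" is a list of rows, each a list of 7 numbers: the shift along the tool's x, y, z in mm, then the turn, a rotation vector about the tool's x, y, z in degrees, then the finger opening in mm, from 0 to 85.4. In form: [[tx, ty, tz, wx, wy, wz, grip], ...]. A call has 1 to 5 rows; each row is the pose to reach, as a shift and turn from the pose measured when the call began, along the tool's axes at that moment; what a row does not reach only later rows make up. A row lasts 1/10 s, in which the tool goes at most 50 mm and 8.59 degrees, less where a joint would pass 70% of its speed; a pose out of reach is approached as far as the arm can. A call with a gripper value outside its range is refused whole. The fingers move at their own pace and stop on an object; "squeeze" is the grip in N (left out, the last holds). Time passes only in rows, so rows that repeat a pose let the fingers close. It gives the time, the measured TCP pose, the force and the opening at its end, in the units of the state.
- r.get_obs(): the state, without advancing time (a new reading comes with each control period).
- r.grab_frame(name): name is "scene" or "top"; returns a dict with "frame" (384x512x3 uint8, blue, green, red), "intrinsics" (3x3 intrinsics, pixels), "rvec" (rotation vector, rad) and "tvec" (3), from world to camera coordinates, as OpenCV has them. Camera axes: x right, y down, z forward; pixel columns grow to the right and rows downward; lengths in m; the calibration is good to about 2 mm. A picture is of the moment at which its call begins. There is no depth.
- r.hand_in(): hands the job in, once; it reports no verdict.
The state is a dict: "clock": time; "joints": joint angles; "qvel": joint speeds; "tau": joint torques, N m; "tcp_pos": TCP position; "orientation": TCP orientation; "contact_force": force on the tool from outside, world axes, zero at the start; "moment": the same for the moment, N m; "grip_width": finger opening in m.
Only numpy, scipy, OpenCV 4.12 (cv2) and the standard library are available. Lean on these libraries where they do the work, as an engineer would, in place of code of your own. Each camera call takes 0.05 s, during which the arm holds its last target.

### The job

Hang the display arm with the forked end on the slotted stand: put its two claws through the upper slots from the robot's side and press it down over the spring catch until it locks fully home, then let go. Leave the other display arm, the one with the square plate on its end, where it is.

Things in the scene. Friction and masses are not known exactly. Their poses are not given: they have to be found in the camera images.
- fork_arm_grip (a point): Arm to hang, ~0.3 kg, lies upright: T from above, head 132 wide 50 high, bar to a 2-prong fork. Point: in its upright grip plate (14 thick in y, 28 in x), 19 below the plate's top, 66 over the underside. x to claws, y along head, z up. Head's back at x +38; 2 claws behind it at y +-45, 10 wide: necks' undersides z -26, hooks down to z -52, reach x +58; gap head to hook 8 at neck, 14 at tip.
- plate_arm_grip (a point): The other arm, not to be moved: same head, claws, grip, point and axes, but a square plate 60 mm wide at its end in place of the fork. The two arms may have swapped places. (All lengths here in mm.)
- stand_sill (a point): Fixed stand, 2 white uprights 4 thick, 166 high. Point: on their front face, midway, level with the upper slots' sills, 100 over the table. x into the slots (from robot), y across, z up. Upper slots: 30 wide, 56 high, centred y +-45; lower ones unused. Claws go in along x with the grip point at z +52 to +72. Home (necks on sills): grip point at z +26, x -38 to -42, y within 10 of 0.
- catch (a joint): Spring catch between the uprights: steel nose 28 wide, sloping top, flat underside, stands 10 mm out of their front, 69 to 86 mm above the table. 0 = out, 0.012 m = pushed in. The head's bottom lip meets it about 20 mm above home; 3 to 8 N of push on top of the arm's weight passes it (the weight alone does not) and it springs out over the lip at home.
There are look-alikes about, which are no part of the job. Leave any purple look-alike of the part that bears fork_arm_grip alone.

How it is judged:
By the outcome, as a careful person would: the job done as asked, in the order asked, and still so for the second after the job is handed in, with the robot touching nothing.
It also fails if it takes over 38 s, if anything falls off the work surface, if the arm or the gripper's body presses on something with over 40 N, if the wrist force passes 120 N, or if a joint passes its speed limit or range.

## Working session

There is one attempt and no reset: what is moved stays moved. The work goes in short steps, Python scripts to look and compute and a tool call to move; the robot and the scene stay as the last step left them, time stands still between calls to the robot, and variables do not carry over. Pictures are saved under pics/ and viewed, and the job is handed in when it is done.

Besides the shell and the picture viewer there is one more tool, called after "Emit:" as name(argument=value, ...), one argument or row to a line, values as JSON. drive_tool: Moves the arm, as the interface text tells. Its arguments: {"type":"object","properties":{"series":{"type":"array","items":{"type":"array","items":{"type":"number"}}},"squeeze":{"type":"number"}},"required":["series"]}

```bash
mkdir -p pics; ls
python3 - <<'E'
from bench import r
import cv2
o=r.get_obs();print({k:o[k] for k in('clock','tcp_pos','orientation','contact_force','grip_width')})
for n in('scene','top'):
    f=r.grab_frame(n);cv2.imwrite(f'pics/{n}0.png',f['frame']);print(n,f['intrinsics'],f['rvec'],f['tvec'])
    import pickle;pickle.dump(f,open(f'{n}0.pkl','wb'))
E
```

```text
pics
{'clock': 0.0, 'tcp_pos': array([0.28284767, 0.61221646, 0.23030181]), 'orientation': array([-1.54586655,  0.33972682, -0.33931361]), 'contact_force': array([-0.34106274,  0.17213926, -0.34649842]), 'grip_width': 0.08536346410697263}
scene [[498.28120339   0.         247.98019641]
 [  0.         498.28120339 193.95677138]
 [  0.           0.           1.        ]] [ 0.68431933  2.63492578 -1.11687522] [ 0.35942329 -0.05315421  1.42345202]
top [[410.78665141   0.         255.24092713]
 [  0.         410.78665141 189.41624038]
 [  0.           0.           1.        ]] [ 2.16511398 -2.17821304  0.05862424] [-0.00254483  0.38642881  1.08993214]
```

View pics/scene0.png

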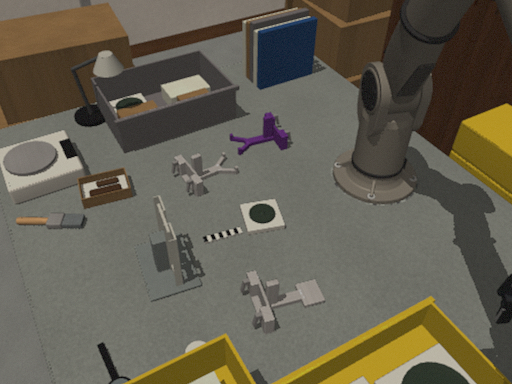

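View pics/top0.png

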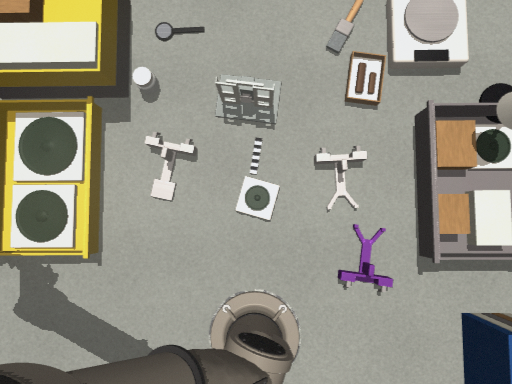

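The scene view shows the grey fork arm near (200,175), the plate arm near (275,300), the stand near (170,245) and a purple look-alike near (265,135). In the top view the fork arm is near (341,170), the plate arm near (168,155) and the stand near (248,98). I'll enlarge them next.

```bash
cat > h.py <<'E'
import pickle,cv2,numpy as np
def load(n,i=0): return pickle.load(open(f'{n}{i}.pkl','rb'))
def crop(f,x0,y0,x1,y1,s,name):
    c=cv2.resize(f['frame'][y0:y1,x0:x1],None,fx=s,fy=s,interpolation=cv2.INTER_CUBIC)
    for x in range((x0+9)//10*10,x1,10):
        cv2.putText(c,str(x),(int((x-x0+.5)*s)-8,8),0,.3,(0,0,255)); cv2.line(c,(int((x-x0+.5)*s),10),(int((x-x0+.5)*s),16),(0,0,255))
    for y in range((y0+9)//10*10,y1,10):
        cv2.putText(c,str(y),(0,int((y-y0+.5)*s)+3),0,.3,(0,0,255)); cv2.line(c,(20,int((y-y0+.5)*s)),(26,int((y-y0+.5)*s)),(0,0,255))
    cv2.imwrite('pics/'+name,c)
def cam(f):
    R=cv2.Rodrigues(f['rvec'])[0];return R,np.array(f['tvec']).ravel(),f['intrinsics']
def back(f,uv,z):
    R,t,K=cam(f);d=R.T@np.linalg.inv(K)@np.array([uv[0],uv[1],1.]);c=-R.T@t
    return c+d*(z-c[2])/d[2]
def proj(f,P):
    return cv2.projectPoints(np.array(P,float).reshape(-1,3),f['rvec'],f['tvec'],f['intrinsics'],None)[0].reshape(-1,2)
E
python3 - <<'E'
from h import *
t=load('top');s=load('scene')
crop(t,305,135,385,215,9.5 and 7,'t_fork.png');crop(t,205,65,290,135,9,'t_stand.png')
crop(s,160,140,250,200,8,'s_fork.png');crop(s,130,190,210,300,5.4,'s_stand.png')
E
```

```text
(no output)
```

View pics/t_fork.png

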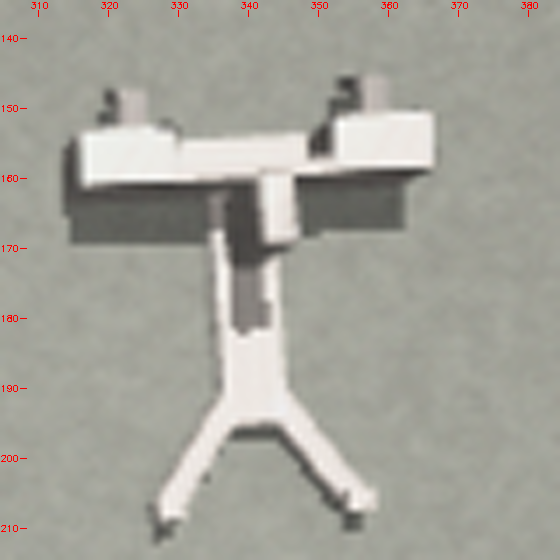

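View pics/t_stand.png

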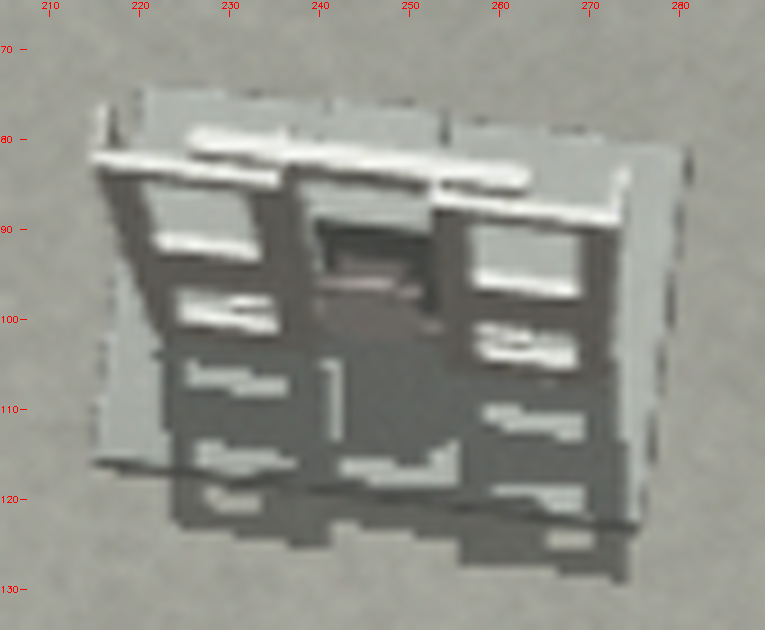

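View pics/s_fork.png

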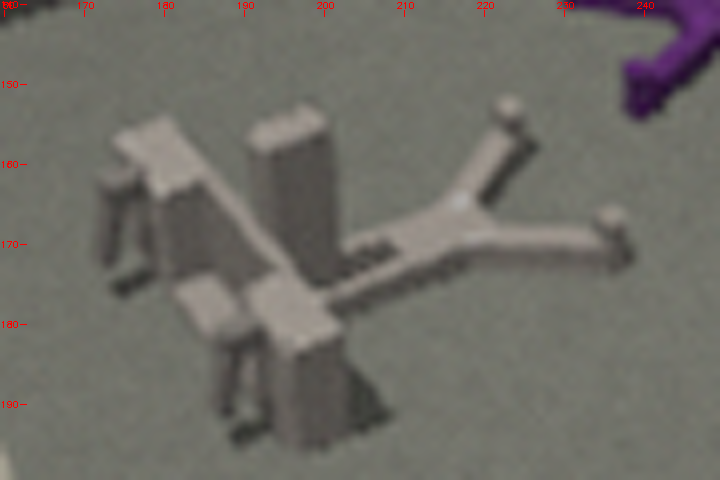

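View pics/s_stand.png

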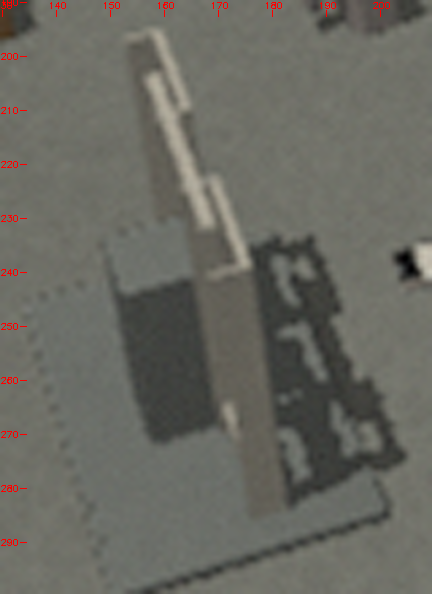

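Run:
```python
from h import *
np.set_printoptions(precision=4,suppress=True)
t=load('top');s=load('scene')
for n,f in(('t',t),('s',s)):
    R,tt,K=cam(f);print(n,'cam',-R.T@tt)
print('plate top');P=[back(t,u,.085) for u in[(341,159.5),(346.3,159.3),(347.2,169),(342,169.7)]];print(np.array(P),np.mean(P,0))
P=[back(s,u,.085) for u in[(190.7,156.8),(197.7,152.6),(200.3,155.5),(193.5,159)]];print(np.array(P),np.mean(P,0))
print('head');P=[back(t,u,.05) for u in[(316,153.7),(366.3,150.6),(366.5,158),(316.5,161)]];print(np.array(P))
a=P[0]-P[1];print(np.hypot(*a[:2]),np.degrees(np.arctan2(-a[0],a[1])))
print('stand top front');P=np.array([back(t,u,.166) for u in[(215,83),(236,85.3),(252.5,87.6),(273.3,90)]]);print(P)
a=P[0]-P[3];print(np.hypot(*a[:2]),np.degrees(np.arctan2(-a[0],a[1])))
P=np.array([back(s,u,.166) for u in[(158.5,195),(164.5,210),(170,222.3),(175.6,239)]]);print(P)
a=P[3]-P[0];print(np.hypot(*a[:2]),np.degrees(np.arctan2(-a[0],a[1])))
```

```text
t cam [ 0.3021 -0.0293  1.1159]
s cam [0.8326 0.7497 0.9502]
plate top
[[ 0.4551 -0.223   0.085 ]
 [ 0.4555 -0.2363  0.085 ]
 [ 0.4309 -0.238   0.085 ]
 [ 0.4292 -0.2249  0.085 ]] [ 0.4427 -0.2305  0.085 ]
[[ 0.4596 -0.2326  0.085 ]
 [ 0.4354 -0.2396  0.085 ]
 [ 0.4345 -0.225   0.085 ]
 [ 0.4568 -0.2205  0.085 ]] [ 0.4466 -0.2294  0.085 ]
head
[[ 0.4762 -0.1649  0.05  ]
 [ 0.4831 -0.2956  0.05  ]
 [ 0.4637 -0.2957  0.05  ]
 [ 0.4569 -0.1658  0.05  ]]
0.13098070526535133 3.0607542638579868
stand top front
[[ 0.6286  0.0859  0.166 ]
 [ 0.6224  0.0361  0.166 ]
 [ 0.6163 -0.003   0.166 ]
 [ 0.6099 -0.0521  0.166 ]]
0.13928597607286913 -7.71242709990223
[[ 0.6139 -0.053   0.166 ]
 [ 0.6201 -0.0025  0.166 ]
 [ 0.6238  0.0373  0.166 ]
 [ 0.632   0.0865  0.166 ]]
0.14071517946475487 -7.374190168026612
```

```bash
cat >> h.py <<'E'
from scipy.spatial.transform import Rotation as Ro
def to(xyz,yaw_deg,flip=1):
    """print shift/turn in tool axes to reach TCP xyz, tool down, jaw axis = flip*body y at yaw"""
    from bench import r
    o=r.get_obs();R0=Ro.from_rotvec(o['orientation']).as_matrix()
    th=np.radians(yaw_deg);z=flip*np.array([-np.sin(th),np.cos(th),0]);y=np.array([0,0,-1.]);x=np.cross(y,z)
    Rt=np.c_[x,y,z]
    print('clk',round(o['clock'],2),'F',np.round(o['contact_force'],1),'grip',round(o['grip_width'],4),'tcp',np.round(o['tcp_pos'],4),'j7',np.round(o['joints'][6],2))
    print('shift mm',np.round(R0.T@(np.array(xyz)-o['tcp_pos'])*1e3,1),'turn deg',np.round(np.degrees(Ro.from_matrix(R0.T@Rt).as_rotvec()),2))
E
python3 - <<'E'
from h import *
from bench import r
o=r.get_obs();print(np.round(Ro.from_rotvec(o['orientation']).as_matrix(),3))
for f in(1,-1): to((.5,.25,.26),3,f)
E
```

```text
[[ 0.908 -0.001  0.419]
 [-0.419 -0.002  0.908]
 [ 0.    -1.    -0.002]]
clk 0.1 F [-0.3  0.7  0.5] grip 0.0855 tcp [0.2829 0.6123 0.2304] j7 -0.08
shift mm [ 349.   -29.1 -237.9] turn deg [ 9.00e-02 -2.78e+01 -1.00e-02]
clk 0.1 F [-0.3  0.7  0.5] grip 0.0855 tcp [0.2829 0.6123 0.2304] j7 -0.08
shift mm [ 349.   -29.1 -237.9] turn deg [2.000e-02 1.522e+02 1.300e-01]
```

Emit:
drive_tool(
  series=[
    [349, -29, -238, 0, -27.8, 0, 85],
    [349, -29, -238, 0, -27.8, 0, 85],
    [349, -29, -238, 0, -27.8, 0, 85],
    [349, -29, -238, 0, -27.8, 0, 85],
    [349, -29, -238, 0, -27.8, 0, 85],
  ],
)

```text
clock: 0.6
tcp_pos: [0.4117, 0.3965, 0.248]
orientation: [-1.572, -0.041, 0.043]
contact_force: [0.6, -0.4, -0.2]
grip_width: 0.085
```

```bash
python3 -c "
from h import *
to((.5,.2,.26),3)
to((.48,-.15,.26),3)"
```

```text
clk 0.6 F [ 0.6 -0.4 -0.2] grip 0.085 tcp [0.4117 0.3965 0.248 ] j7 0.74
shift mm [  77.6  -11.7 -201. ] turn deg [ 0.11  0.07 -0.06]
clk 0.6 F [ 0.6 -0.4 -0.2] grip 0.085 tcp [0.4117 0.3965 0.248 ] j7 0.74
shift mm [  39.   -11.  -549.4] turn deg [ 0.11  0.07 -0.06]
```

Emit:
drive_tool(
  series=[
    [70, -12, -180, 0, 0, 0, 60],
    [70, -12, -180, 0, 0, 0, 60],
    [70, -12, -180, 0, 0, 0, 60],
    [65, -12, -300, 0, 0, 0, 60],
    [65, -12, -300, 0, 0, 0, 60],
  ],
)

```text
clock: 1.1
tcp_pos: [0.485, 0.1607, 0.2591]
orientation: [-1.572, -0.041, 0.043]
contact_force: [1.4, -0.3, -0.8]
grip_width: 0.0601
```

```bash
python3 -c "
from h import *
to((.46,-.18,.2),3)"
```

```text
clk 1.1 F [ 1.4 -0.3 -0.8] grip 0.0601 tcp [0.485  0.1607 0.2591] j7 1.2
shift mm [ -42.9   59.9 -338.8] turn deg [ 0.12  0.04 -0.08]
```

Emit:
drive_tool(
  series=[
    [0, 0, -240, 0, 0, 0, 55],
    [0, 0, -240, 0, 0, 0, 55],
    [0, 0, -240, 0, 0, 0, 55],
    [-10, 0, -300, 0, 0, 0, 55],
    [-10, 0, -300, 0, 0, 0, 55],
  ],
)

```text
clock: 1.6
tcp_pos: [0.491, -0.0888, 0.2596]
orientation: [-1.572, -0.041, 0.043]
contact_force: [0.9, -0.8, 0.2]
grip_width: 0.0549
```

```bash
python3 -c "
from h import *
to((.4445,-.230,.12),3)"
```

```text
clk 1.6 F [ 0.9 -0.8  0.2] grip 0.0549 tcp [ 0.491  -0.0888  0.2596] j7 1.73
shift mm [ -53.8  139.9 -138.2] turn deg [ 0.11  0.05 -0.08]
```

Emit:
drive_tool(
  series=[
    [-54, 60, -138, 0, 0, 0, 50],
    [-54, 60, -138, 0, 0, 0, 50],
    [-54, 60, -138, 0, 0, 0, 50],
    [-54, 120, -138, 0, 0, 0, 50],
    [-54, 120, -138, 0, 0, 0, 50],
  ],
)

```text
clock: 2.1
tcp_pos: [0.4407, -0.231, 0.1364]
orientation: [-1.571, -0.033, 0.044]
contact_force: [-0.9, 0.9, 0.0]
grip_width: 0.0499
```

Run:
```python
from h import *
from bench import r
to((.4445,-.230,.12),3)
o=r.get_obs()
for n in('scene','top'):
    f=r.grab_frame(n);pickle.dump(f,open(f'{n}1.pkl','wb'));print(n,proj(f,[o['tcp_pos'],(.4445,-.23,.085)]))
crop(load('scene',1),150,90,250,200,5.4,'s1.png')
crop(load('top',1),290,120,390,220,5.8,'t1.png')
```

```text
clk 2.1 F [-0.9  0.9  0. ] grip 0.0499 tcp [ 0.4407 -0.231   0.1364] j7 2.14
shift mm [ 4.  16.4  0.8] turn deg [ 0.04 -0.19 -0.4 ]
scene [[195.96256045 139.93676897]
 [196.16524653 155.60386563]]
top [[348.48863097 162.26486687]
 [343.90010483 163.66276105]]
```

View pics/s1.png

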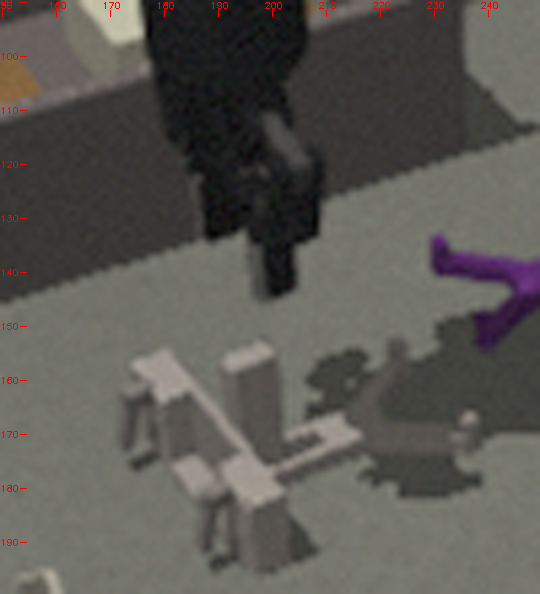

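View pics/t1.png

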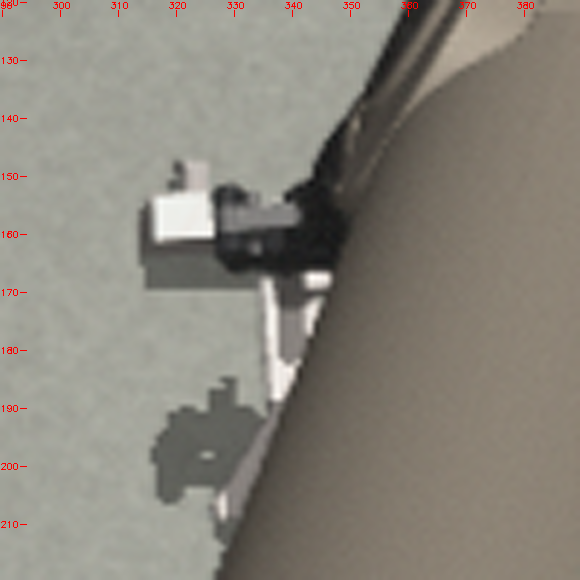

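Run:
```python
from h import *
f=load('scene',1)
for y in(.025,.035,):
  print(y,proj(f,[(.4407+a,-.231+y,.1364-0*.01) for a in(-.011,0,.011)]))
t=load('top',1)
print(proj(t,[(.4407+a,-.231+.03,.1364) for a in(-.011,0,.011)]))
crop(load('scene',1),180,100,220,150,12,'s1b.png')
```

```text
0.025 [[203.79215609 143.82958413]
 [199.98727754 145.09989701]
 [196.15972279 146.37778066]]
0.035 [[205.44687341 145.91613001]
 [201.62853208 147.19881609]
 [197.78732392 148.48918378]]
[[335.99075744 166.92296073]
 [335.89803353 162.35958641]
 [335.80546787 157.8040011 ]]
```

View pics/s1b.png

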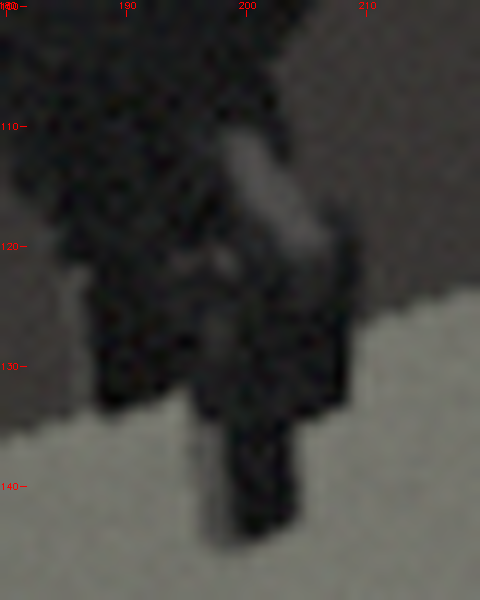

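The scene crop shows the finger tip at about (196-204, 145). The model predicts 196-204, so the calibration agrees, and the tool is centred over the grip plate at (196,155). I'll descend.

Emit:
drive_tool(
  series=[
    [4, 40, 1, 0, -0.2, -0.4, 45],
    [4, 60, 1, 0, -0.2, -0.4, 45],
    [4, 75, 1, 0, -0.2, -0.4, 45],
    [4, 86, 1, 0, -0.2, -0.4, 45],
    [4, 86, 1, 0, -0.2, -0.4, 45],
  ],
  squeeze=70,
)

```text
clock: 2.7
tcp_pos: [0.4452, -0.228, 0.0511]
orientation: [-1.57, -0.043, 0.045]
contact_force: [0.1, 0.2, -0.5]
grip_width: 0.0446
```

Emit:
drive_tool(
  series=[
    [0, 0, 0, 0, 0, 0, 30],
    [0, 0, 0, 0, 0, 0, 18],
    [0, 0, 0, 0, 0, 0, 5],
    [0, 0, 0, 0, 0, 0, 5],
    [0, 0, 0, 0, 0, 0, 5],
  ],
)

```text
clock: 3.2
tcp_pos: [0.4464, -0.2288, 0.0524]
orientation: [-1.571, -0.045, 0.042]
contact_force: [-0.8, -0.8, 6.5]
grip_width: 0.0131
```

Run:
```python
from h import *
from bench import r
to((.4445,-.230,.05),3)
for n in('scene',):
    f=r.grab_frame(n);pickle.dump(f,open(f'{n}2.pkl','wb'))
crop(load('scene',2),150,90,250,200,5.4,'s2.png')
```

```text
clk 3.2 F [-0.8 -0.8  6.5] grip 0.0131 tcp [ 0.4464 -0.2288  0.0524] j7 2.22
shift mm [-2.   2.4 -1.1] turn deg [0.06 0.19 0.11]
```

View pics/s2.png

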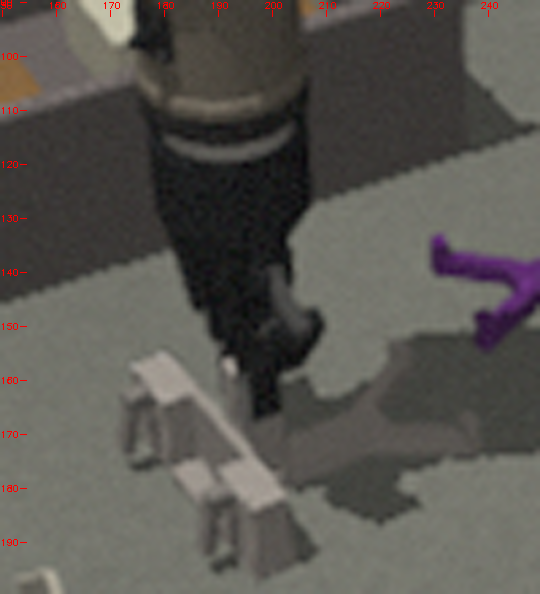

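Emit:
drive_tool(
  series=[
    [0, -10, 0, 0, 0, 0, 5],
    [0, -30, 0, 0, 0, 0, 5],
    [0, -60, 0, 0, 0, 0, 5],
    [0, -100, 0, 0, 0, 0, 5],
    [0, -140, 0, 0, 0, 0, 5],
  ],
)

```text
clock: 3.75
tcp_pos: [0.4449, -0.2282, 0.1938]
orientation: [-1.571, -0.044, 0.044]
contact_force: [1.7, 0.3, -4.6]
grip_width: 0.013
```

Run:
```python
from h import *
from bench import r
to((.49,.034,.185),-7.5)
for n in('scene',):
    f=r.grab_frame(n);pickle.dump(f,open(f'{n}3.pkl','wb'))
crop(load('scene',3),130,50,250,180,4.6,'s3.png')
```

```text
clk 3.75 F [ 1.7  0.3 -4.6] grip 0.013 tcp [ 0.4449 -0.2282  0.1938] j7 2.1
shift mm [ 59.6   8.7 259.3] turn deg [ 0.02 10.68 -0.  ]
```

View pics/s3.png

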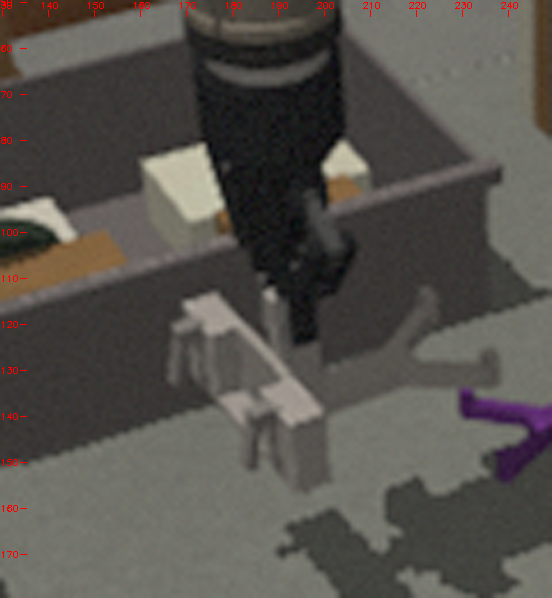

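The fork arm is lifted and level, with its head at (170-200, 115-155). Next I'll carry it to the front of the stand.

Emit:
drive_tool(
  series=[
    [20, 0, 30, 0, 0, 0, 5],
    [40, 0, 70, 0, 2, 0, 5],
    [50, 0, 110, 0, 4, 0, 5],
    [60, 0, 150, 0, 7, 0, 5],
    [60, 0, 190, 0, 10.7, 0, 5],
  ],
)

```text
clock: 4.3
tcp_pos: [0.4982, -0.0351, 0.2004]
orientation: [-1.57, 0.097, -0.114]
contact_force: [0.6, -0.1, -3.1]
grip_width: 0.013
```

```bash
python3 -c "
from h import *
to((.49,.034,.16),-7.5)"
```

```text
clk 4.3 F [ 0.6 -0.1 -3.1] grip 0.013 tcp [ 0.4982 -0.0351  0.2004] j7 1.47
shift mm [-17.8  40.1  67.4] turn deg [ 0.08 -0.19  0.61]
```

Emit:
drive_tool(
  series=[
    [-15, 0, 25, 0, 0, 0.3, 5],
    [-18, 10, 50, 0, -0.2, 0.6, 5],
    [-18, 30, 67, 0, -0.2, 0.6, 5],
    [-18, 45, 67, 0, -0.2, 0.6, 5],
    [-18, 45, 67, 0, -0.2, 0.6, 5],
  ],
)

```text
clock: 4.8
tcp_pos: [0.4876, 0.0339, 0.1534]
orientation: [-1.571, 0.105, -0.098]
contact_force: [-0.7, -0.4, -3.5]
grip_width: 0.0129
```

Run:
```python
from h import *
from bench import r
to((.49,.034,.150),-7.5)
for n in('scene','top'):
    f=r.grab_frame(n);pickle.dump(f,open(f'{n}4.pkl','wb'))
crop(load('scene',4),130,140,270,260,5,'s4.png')
crop(load('top',4),200,70,300,190,5,'t4.png')
```

```text
clk 4.8 F [-0.7 -0.4 -3.5] grip 0.0129 tcp [0.4876 0.0339 0.1534] j7 1.35
shift mm [2.4 3.4 0.4] turn deg [ 0.18  0.1  -0.25]
```

View pics/s4.png

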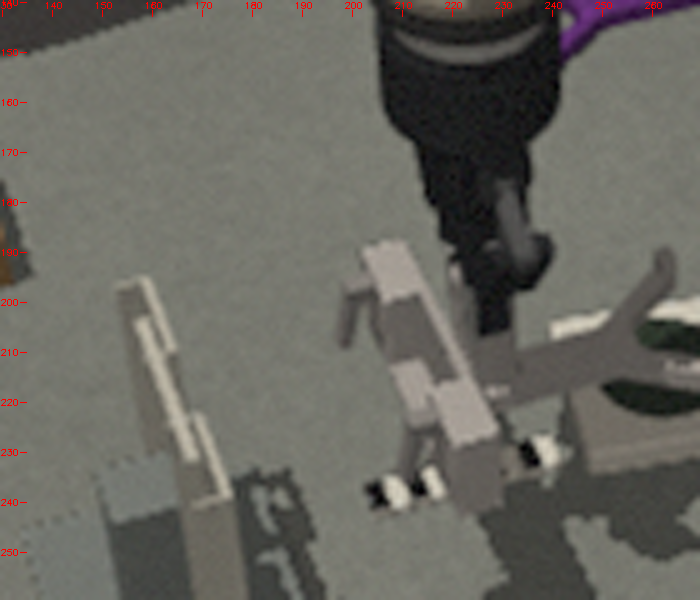

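View pics/t4.png

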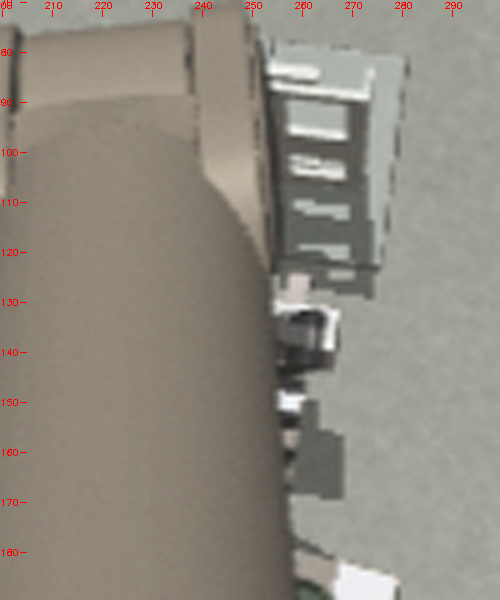

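```bash
cat > fit.py <<'E'
from h import *
f=load('scene',4)
def pt(g,yaw,p): return np.array(g)+Ro.from_euler('z',yaw,degrees=True).apply(p)
for g in[(.4876,.0339,.167),(.4856,.0339,.167),(.4896,.0339,.167)]:
    print(g,proj(f,[pt(g,-7.4,(.038,y,z)) for y,z in((.066,-.016),(-.066,-.016),(.066,-.066))]).round(1).tolist())
P=np.array([back(f,u,.151) for u in[(219,228.5),(202.2,190.3)]]);print(P);a=P[0]-P[1];print(np.hypot(*a[:2]),np.degrees(np.arctan2(-a[0],a[1])))
crop(f,195,180,240,250,9,'s4b.png')
E
python3 fit.py
```

```text
(0.4876, 0.0339, 0.167) [[220.0, 229.2], [201.0, 189.9], [220.8, 244.3]]
(0.4856, 0.0339, 0.167) [[220.8, 228.8], [201.8, 189.6], [221.6, 243.9]]
(0.4896, 0.0339, 0.167) [[219.1, 229.5], [200.3, 190.1], [220.0, 244.6]]
[[ 0.53469956  0.09172638  0.151     ]
 [ 0.51507246 -0.03377505  0.151     ]]
0.1270268981707115 -8.888461042652862
```

View pics/s4b.png

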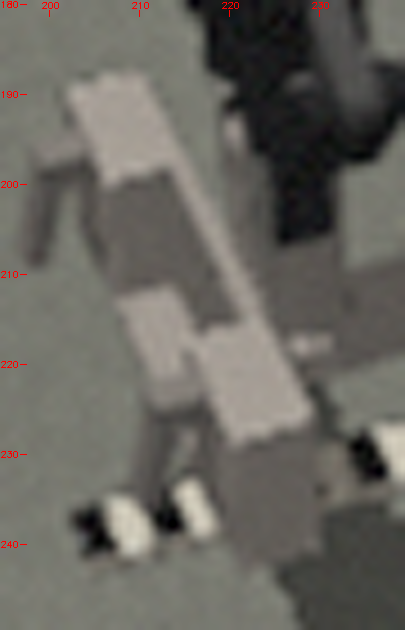

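```bash
python3 -c "
from h import *
to((.552,.026,.150),-7.5)"
```

```text
clk 4.9 F [ 0.6 -0.2 -3.4] grip 0.0128 tcp [0.4894 0.0331 0.1553] j7 1.35
shift mm [63.   5.3  1.2] turn deg [ 0.11 -0.02 -0.04]
```

Emit:
drive_tool(
  series=[
    [15, 3, 1, 0, 0, 0, 5],
    [35, 5, 1, 0, 0, 0, 5],
    [52, 5, 1, 0, 0, 0, 5],
    [63, 5, 1, 0, 0, 0, 5],
    [63, 5, 1, 0, 0, 0, 5],
  ],
)

```text
clock: 5.4
tcp_pos: [0.5541, 0.0251, 0.1509]
orientation: [-1.57, 0.103, -0.105]
contact_force: [-0.6, -0.6, -2.8]
grip_width: 0.0132
```

Run:
```python
from h import *
from bench import r
to((.5818,.022,.150),-7.5)
for n in('scene',):
    f=r.grab_frame(n);pickle.dump(f,open(f'{n}5.pkl','wb'))
crop(load('scene',5),140,160,240,260,6,'s5.png')
o=r.get_obs();g=o['tcp_pos']+[0,0,.0136]
pt=lambda p:np.array(g)+Ro.from_euler('z',-7.5,degrees=True).apply(p)
print(proj(f,[pt((.038,y,-.016)) for y in(.066,-.066)]))
```

```text
clk 5.4 F [-0.6 -0.6 -2.8] grip 0.0132 tcp [0.5541 0.0251 0.1509] j7 1.41
shift mm [27.9  0.9  0.6] turn deg [ 0.11 -0.09  0.09]
[[190.72086759 238.54672246]
 [173.90089336 197.94937723]]
```

View pics/s5.png

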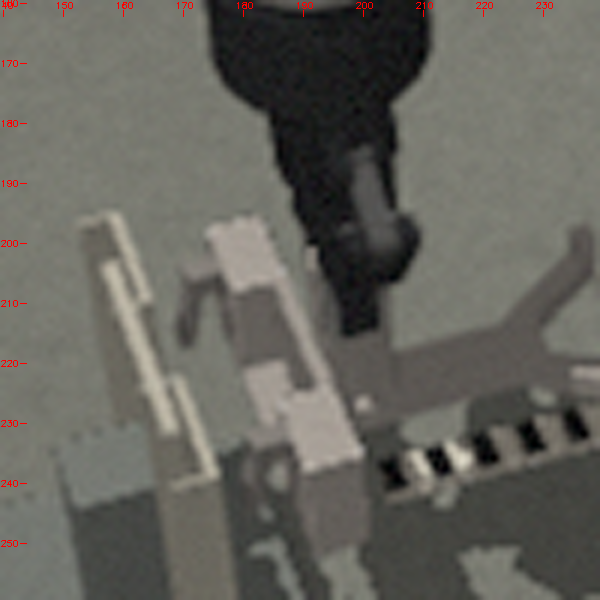

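Observed head corners (190.5,238) and (174,198) match the predicted ones. I'll insert the claws slowly.

Emit:
drive_tool(
  series=[
    [6, 0, 0, 0, 0, 0, 5],
    [12, 0, 0, 0, 0, 0, 5],
    [18, 0, 0, 0, 0, 0, 5],
    [24, 0, 0, 0, 0, 0, 5],
    [26, 0, 0, 0, 0, 0, 5],
  ],
)

```text
clock: 5.95
tcp_pos: [0.5792, 0.0218, 0.1506]
orientation: [-1.57, 0.104, -0.104]
contact_force: [-0.6, -0.1, -3.3]
grip_width: 0.0129
```

Run:
```python
from h import *
from bench import r
to((.5818,.022,.150),-7.5)
for n in('scene',):
    f=r.grab_frame(n);pickle.dump(f,open(f'{n}6.pkl','wb'))
crop(load('scene',6),130,160,230,260,6,'s6.png')
o=r.get_obs();g=o['tcp_pos']+[0,0,.0136]
pt=lambda p:np.array(g)+Ro.from_euler('z',-7.5,degrees=True).apply(p)
print(proj(f,[pt((.038,y,-.016)) for y in(.066,-.066)]))
```

```text
clk 5.95 F [-0.6 -0.1 -3.3] grip 0.0129 tcp [0.5792 0.0218 0.1506] j7 1.43
shift mm [2.6 0.6 0.5] turn deg [ 0.12 -0.08  0.02]
[[178.52544402 242.09248656]
 [162.54523014 200.9656686 ]]
```

View pics/s6.png

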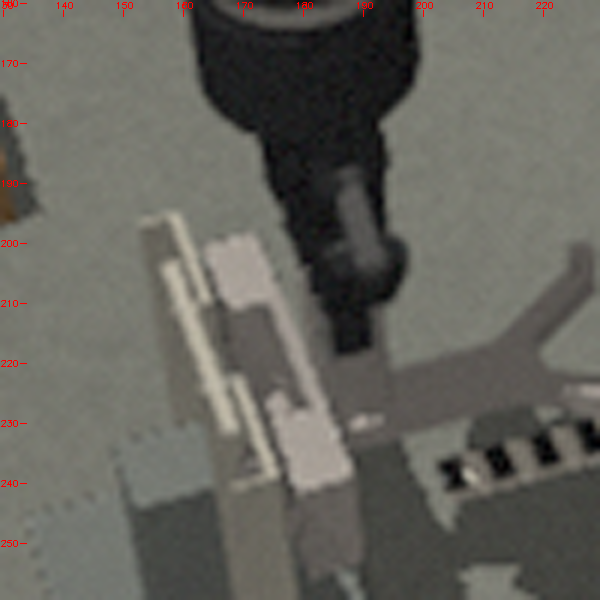

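Emit:
drive_tool(
  series=[
    [1, 0, 0, 0, 0, 0, 5],
    [2, 0, 0, 0, 0, 0, 5],
    [3, 0, 0, 0, 0, 0, 5],
  ],
)

```text
clock: 6.3
tcp_pos: [0.582, 0.0214, 0.1505]
orientation: [-1.57, 0.104, -0.104]
contact_force: [0.4, 0.4, -3.4]
grip_width: 0.0132
```

Emit:
drive_tool(
  series=[
    [0.7, 0, 0, 0, 0, 0, 5],
    [1.4, 0, 0, 0, 0, 0, 5],
    [2, 0, 0, 0, 0, 0, 5],
  ],
)

```text
clock: 6.6
tcp_pos: [0.584, 0.0212, 0.1505]
orientation: [-1.57, 0.104, -0.104]
contact_force: [0.6, -0.5, -3.6]
grip_width: 0.0131
```

Emit:
drive_tool(
  series=[
    [0.7, 0, 0, 0, 0, 0, 5],
    [1.4, 0, 0, 0, 0, 0, 5],
    [2, 0, 0, 0, 0, 0, 5],
  ],
)

```text
clock: 6.9
tcp_pos: [0.5849, 0.0211, 0.1503]
orientation: [-1.57, 0.106, -0.102]
contact_force: [-5.6, 1.1, -0.7]
grip_width: 0.0129
```

Run:
```python
from h import *
from bench import r
to((.5818,.022,.150),-7.5)
f=r.grab_frame('scene');pickle.dump(f,open('scene7.pkl','wb'))
crop(f,140,185,220,260,8,'s7.png')
```

```text
clk 6.9 F [-5.6  1.1 -0.7] grip 0.0129 tcp [0.5849 0.0211 0.1503] j7 1.43
shift mm [-3.2  0.3  0.5] turn deg [ 0.12 -0.08 -0.14]
```

View pics/s7.png

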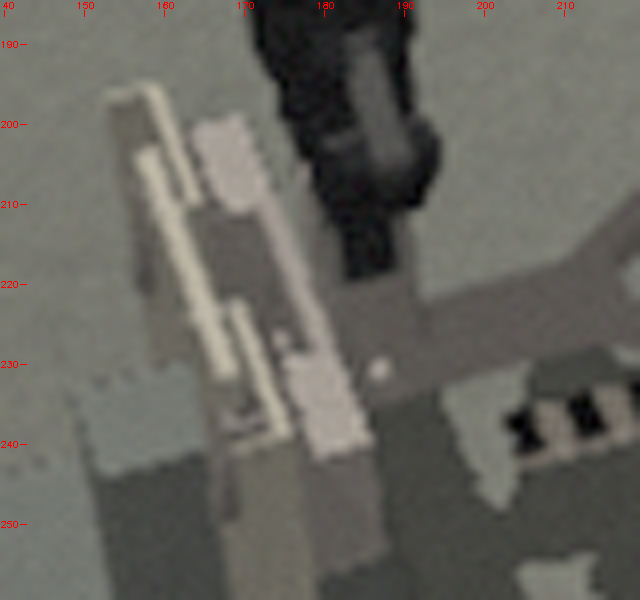

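The head back touches the stand face at TCP x 0.585, which puts the sill at 0.6226 and matches the measured 0.6225. The claws show behind the uprights at about (158,215) and (168,245). I'll back off 1 mm and descend.

Emit:
drive_tool(
  series=[
    [-1, 0, 0, 0, 0, 0, 5],
    [-1, 4, 0, 0, 0, 0, 5],
    [-1, 8, 0, 0, 0, 0, 5],
    [-1, 12, 0, 0, 0, 0, 5],
    [-1, 16, 0, 0, 0, 0, 5],
  ],
  squeeze=100,
)

```text
clock: 7.45
tcp_pos: [0.5837, 0.0212, 0.1342]
orientation: [-1.57, 0.106, -0.101]
contact_force: [-3.5, 0.2, 4.3]
grip_width: 0.0126
```

Emit:
drive_tool(
  series=[
    [0, 2, 0, 0, 0, 0, 5],
    [0, 4, 0, 0, 0, 0, 5],
    [0, 6, 0, 0, 0, 0, 5],
    [0, 8, 0, 0, 0, 0, 5],
  ],
)

```text
clock: 7.85
tcp_pos: [0.5837, 0.0214, 0.1267]
orientation: [-1.57, 0.106, -0.101]
contact_force: [-4.2, 1.1, 5.8]
grip_width: 0.0125
```

Emit:
drive_tool(
  series=[
    [0, 2, 0, 0, 0, 0, 5],
    [0, 4, 0, 0, 0, 0, 5],
    [0, 6, 0, 0, 0, 0, 5],
    [0, 8, 0, 0, 0, 0, 5],
  ],
)

```text
clock: 8.25
tcp_pos: [0.5826, 0.0216, 0.1184]
orientation: [-1.57, 0.108, -0.1]
contact_force: [-4.8, 1.1, -0.3]
grip_width: 0.0127
```

Emit:
drive_tool(
  series=[
    [0, 1.5, 0, 0, 0, 0, 5],
    [0, 3, 0, 0, 0, 0, 5],
    [0, 4, 0, 0, 0, 0, 5],
  ],
)

```text
clock: 8.55
tcp_pos: [0.5831, 0.0214, 0.1139]
orientation: [-1.57, 0.107, -0.101]
contact_force: [-0.0, -0.6, -4.8]
grip_width: 0.0127
```

Emit:
drive_tool(
  series=[
    [0, 1, 0, 0, 0, 0, 5],
    [0, 2, 0, 0, 0, 0, 5],
  ],
)

```text
clock: 8.75
tcp_pos: [0.5844, 0.0212, 0.1125]
orientation: [-1.57, 0.105, -0.103]
contact_force: [-3.7, 0.1, 6.3]
grip_width: 0.0123
```

Emit:
drive_tool(
  series=[
    [0, 0.7, 0, 0, 0, 0, 5],
    [0, 1, 0, 0, 0, 0, 5],
  ],
)

```text
clock: 8.95
tcp_pos: [0.5844, 0.0212, 0.1124]
orientation: [-1.569, 0.105, -0.103]
contact_force: [-6.8, -0.1, 8.0]
grip_width: 0.0124
```

Run:
```python
from h import *
from bench import r
to((.5835,.0212,.112),-7.5)
f=r.grab_frame('scene');pickle.dump(f,open('scene8.pkl','wb'))
crop(f,130,190,220,280,7,'s8.png')
R=Ro.from_euler('z',-7.5,degrees=True)
g=np.array([.6225,.0171,.1])+R.apply([-.039,0,.026])
print(proj(f,[g+R.apply((.038,y,-.016)) for y in(.066,-.066)]))
```

```text
clk 8.95 F [-6.8 -0.1  8. ] grip 0.0124 tcp [0.5844 0.0212 0.1124] j7 1.45
shift mm [-0.9  0.4 -0.1] turn deg [ 0.06 -0.1  -0.09]
[[178.24700749 254.55171854]
 [162.62622286 213.35029927]]
```

View pics/s8.png

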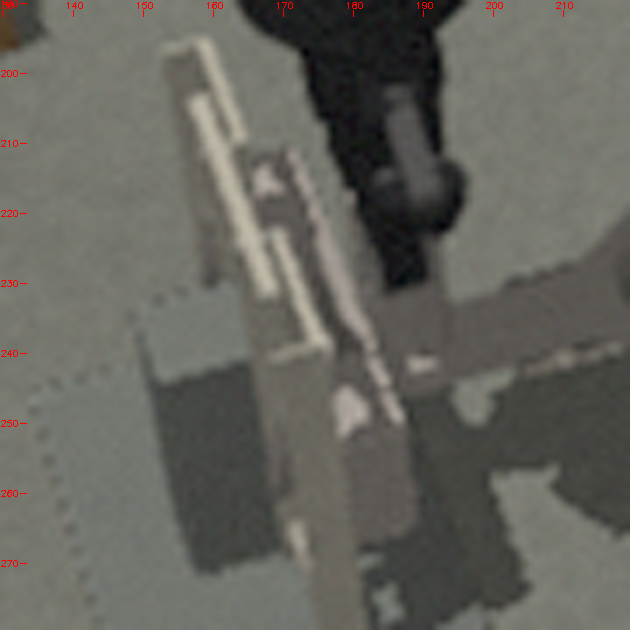

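Height is home, with the TCP at z 0.1124 as predicted. I'll tug up lightly to test the lock.

Emit:
drive_tool(
  series=[
    [-0.7, -1.5, 0, 0, 0, 0, 5],
    [-0.7, -3, 0, 0, 0, 0, 5],
    [-0.7, -4, 0, 0, 0, 0, 5],
  ],
)

```text
clock: 9.3
tcp_pos: [0.5841, 0.0213, 0.1146]
orientation: [-1.57, 0.104, -0.104]
contact_force: [10.5, 0.2, -29.0]
grip_width: 0.0127
```

The pull met −29 N, so the catch holds. I'll reseat it, then release.

Emit:
drive_tool(
  series=[
    [0, 1, 0, 0, 0, 0, 5],
    [0, 2.2, 0, 0, 0, 0, 5],
    [0, 2.5, 0, 0, 0, 0, 5],
  ],
)

```text
clock: 9.6
tcp_pos: [0.5842, 0.0212, 0.1126]
orientation: [-1.57, 0.104, -0.104]
contact_force: [-2.1, 0.7, 0.3]
grip_width: 0.0127
```

Run:
```python
from h import *
to((.5835,.0212,.112),-7.5)
```

```text
clk 9.6 F [-2.1  0.7  0.3] grip 0.0127 tcp [0.5842 0.0212 0.1126] j7 1.45
shift mm [-0.7  0.6 -0.1] turn deg [ 0.1  -0.09 -0.02]
```

Emit:
drive_tool(
  series=[
    [0, 0, 0, 0, 0, 0, 20],
    [0, 0, 0, 0, 0, 0, 30],
    [0, 0, 0, 0, 0, 0, 40],
    [0, 0, 0, 0, 0, 0, 40],
    [0, 0, 0, 0, 0, 0, 40],
  ],
)

```text
clock: 10.1
tcp_pos: [0.5843, 0.0213, 0.1127]
orientation: [-1.57, 0.104, -0.104]
contact_force: [0.8, 0.3, 0.6]
grip_width: 0.0398
```

Emit:
drive_tool(
  series=[
    [0, -15, 0, 0, 0, 0, 40],
    [0, -40, 0, 0, 0, 0, 40],
    [0, -80, 0, 0, 0, 0, 40],
    [-20, -110, 0, 0, 0, 0, 40],
    [-50, -140, 0, 0, 0, 0, 40],
  ],
)

```text
clock: 10.6
tcp_pos: [0.5355, 0.0278, 0.2553]
orientation: [-1.57, 0.103, -0.107]
contact_force: [0.6, 0.8, 0.6]
grip_width: 0.0397
```

Emit:
drive_tool(
  series=[
    [-20, 0, 40, 0, 0, 0, 40],
    [-30, 0, 80, 0, 0, 0, 40],
    [-30, 0, 120, 0, 0, 0, 40],
    [-30, 0, 160, 0, 0, 0, 40],
    [-30, 0, 200, 0, 0, 0, 40],
  ],
)

```text
clock: 11.1
tcp_pos: [0.5325, 0.2315, 0.2565]
orientation: [-1.569, 0.102, -0.108]
contact_force: [0.7, -0.9, 0.8]
grip_width: 0.0399
```

Run:
```python
from h import *
from bench import r
to((.5835,.0212,.112),-7.5)
for n in('scene','top'):
    f=r.grab_frame(n);pickle.dump(f,open(n+'9.pkl','wb'));cv2.imwrite(f'pics/{n}9.png',f['frame'])
    R=Ro.from_euler('z',-7.5,degrees=True)
    for dz in(0,.005):
        g=np.array([.6215,.017,.1])+R.apply([-.038,0,.026+dz])
        print(n,proj(f,[g+R.apply(p) for p in((.038,.066,-.016),(.038,-.066,-.016),(.014,.007,.019),(-.014,.007,.019),(-.014,-.007,.019))]).round(1).tolist())
crop(load('scene',9),130,190,240,290,6,'s9.png')
crop(load('top',9),205,65,295,165,6,'t9.png')
```

```text
clk 11.1 F [ 0.7 -0.9  0.8] grip 0.0399 tcp [0.5325 0.2315 0.2565] j7 0.98
shift mm [  78.   144.9 -201.6] turn deg [ 0.02 -0.15  0.23]
scene [[178.2, 254.5], [162.6, 213.3], [179.8, 221.7], [192.1, 218.3], [190.2, 214.0]]
scene [[178.0, 253.0], [162.3, 211.8], [179.6, 220.1], [191.9, 216.7], [190.0, 212.5]]
top [[219.1, 89.9], [271.3, 96.0], [240.3, 97.7], [238.8, 109.1], [244.6, 109.7]]
top [[218.9, 89.2], [271.4, 95.4], [240.2, 97.1], [238.7, 108.5], [244.5, 109.2]]
```

View pics/s9.png

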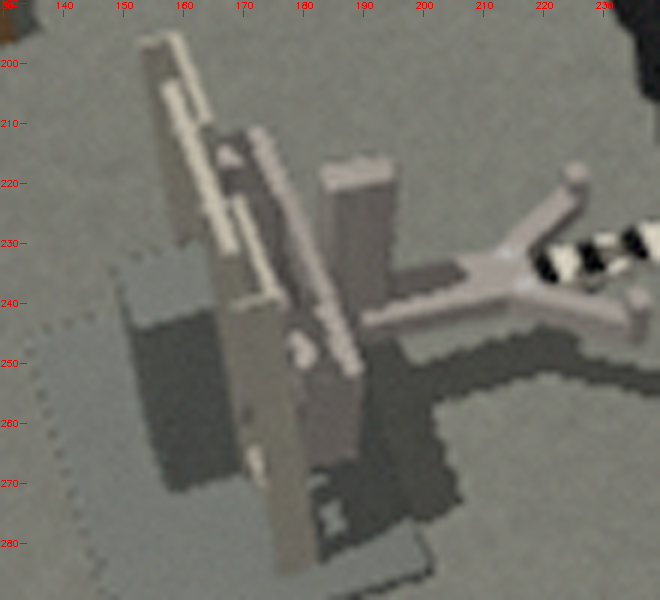

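View pics/t9.png

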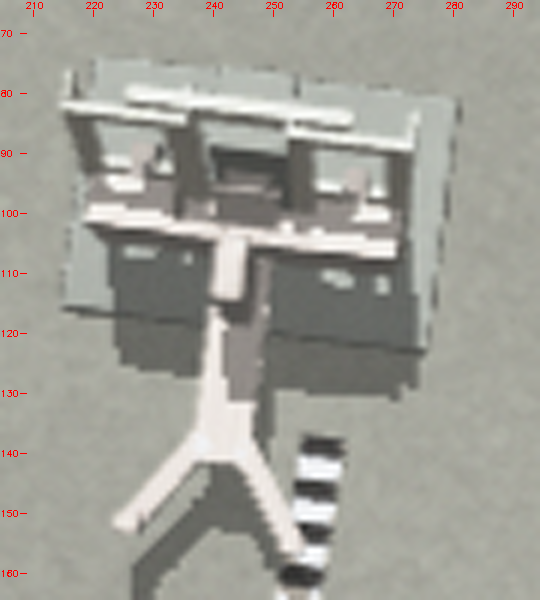

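View pics/scene9.png

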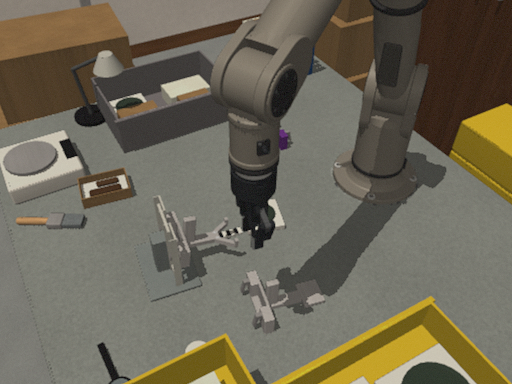

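Run:
```python
from h import *
crop(load('scene',9),160,200,240,275,10,'s9b.png')
crop(load('top',9),210,78,280,160,7.2,'t9b.png')
```

```text
(no output)
```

View pics/s9b.png

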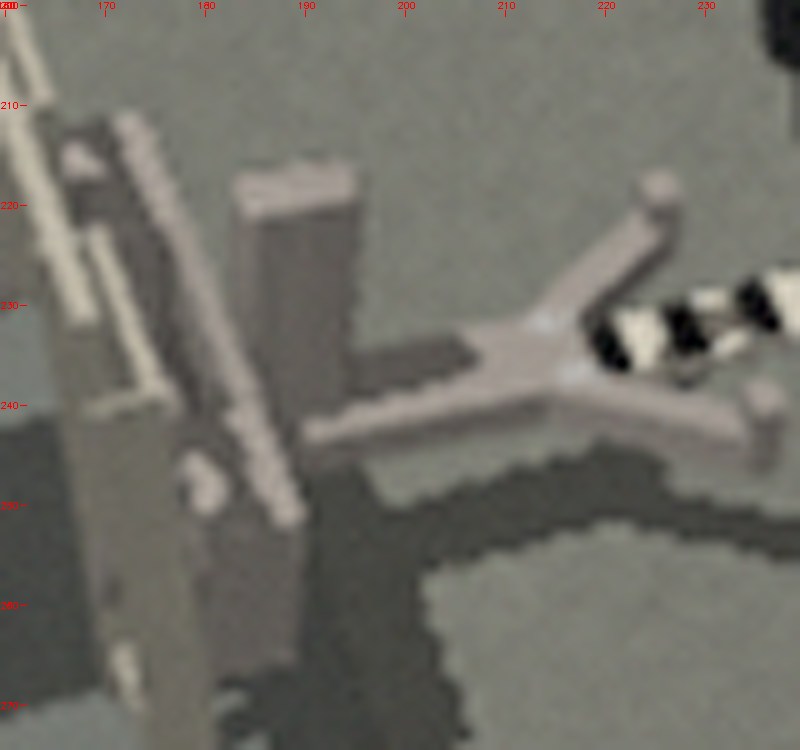

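View pics/t9b.png

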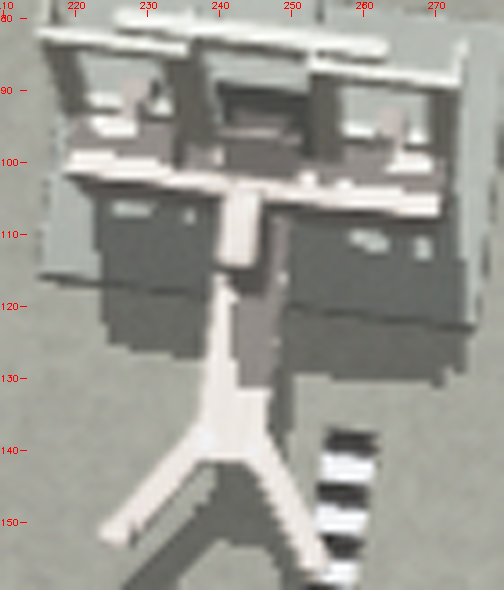

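Run:
```python
from h import *
from scipy.optimize import least_squares
S=load('scene',9);T=load('top',9)
obs=[(S,(14,7,19),(184.5,221.2)),(S,(-14,7,19),(195.3,219)),(S,(-14,-7,19),(194.8,215.8)),(S,(14,-7,19),(183.2,217.3)),
(S,(18.7,66,-66),(189,266)),(S,(18.7,66,-16),(189.7,251.5)),(S,(18.7,-66,-16),(173.5,211)),
(T,(-14,7,19),(240,114.4)),(T,(-14,-7,19),(245.3,114.7)),(T,(18.7,66,-16),(219,102)),(T,(18.7,-66,-16),(270.7,107.4))]
sill=np.array([.6215,.017,.1]);
def res(p,which=None,full=False):
    R=Ro.from_euler('z',-7.5,degrees=True)*Ro.from_euler('zyx',[p[3],p[4],p[5]],degrees=True)
    g=sill+Ro.from_euler('z',-7.5,degrees=True).apply(np.array(p[:3])/1e3)
    out=[proj(f,g+R.apply(np.array(q)/1e3))[0]-u for f,q,u in obs if which is None or f is which]
    return np.ravel(out)
for w in(None,S,T):
    s=least_squares(lambda p:np.r_[res(p,w),.02*p[3],.05*p[5]],[-40,0,26,0,0,0]);print(s.x.round(1),res(s.x,w).round(1) )
# same fit sanity: initial lying pose
```

```text
[-46.7  -3.1  18.   -0.   -5.7  -0.4] [-0.1  0.4  1.2  0.1 -0.2 -1.  -0.6 -0.   0.4  0.5  0.1  0.3  0.   0.1
 -0.3  0.1  0.1  0.4  0.2 -1.   0.6 -0.3]
[-49.1 -16.3   3.4  -0.   -6.4  -0.6] [-0.1  0.4  1.   0.3 -0.3 -0.7 -0.5  0.1 -0.1 -0.2 -0.1 -0.1  0.   0.2]
[-44.8  -2.    8.8   0.9  -2.8   0.3] [-0.2 -0.1  0.2  0.1  0.   0.  -0.  -0. ]
```

Run:
```python
from h import *
from bench import r
f=r.grab_frame('scene');g=load('scene',9)['frame'];a=load('scene',0)['frame']
d=lambda p,q,x0,y0,x1,y1:cv2.absdiff(p,q)[y0:y1,x0:x1].mean().round(2)
print('hung arm still',d(f['frame'],g,160,205,235,275),'plate arm vs start',d(f['frame'],a,240,268,280,330))
b=cv2.resize(np.hstack([load('top',0)['frame'][78:112,225:270],load('top',9)['frame'][78:112,225:270]]),None,fx=8,fy=8,interpolation=cv2.INTER_CUBIC);cv2.imwrite('pics/catch.png',cv2.convertScaleAbs(b,alpha=1.5))
```

```text
hung arm still 1.71 plate arm vs start 9.95
```

View pics/catch.png

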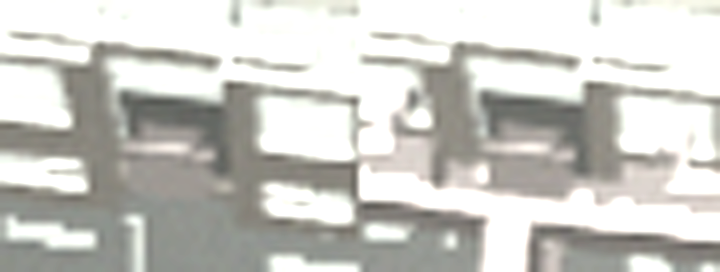

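The catch nose sits at the same pixels as at the start, so it is out. The plate arm's image difference is probably the robot's shadow, which I'll confirm.

Run:
```python
from h import *
b=[cv2.resize(load('scene',i)['frame'][260:335,235:335],None,fx=3.9,fy=3.9) for i in(0,9)]
cv2.imwrite('pics/pl.png',np.hstack(b))
```

```text
(no output)
```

View pics/pl.png

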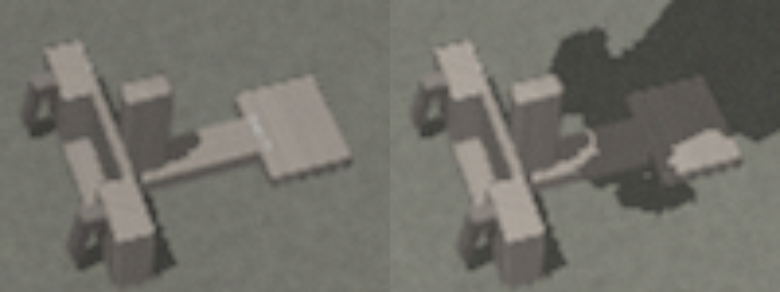

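The plate arm is at the same pixels in both pictures, and only the shadow differs. I'm handing in.

```bash
python3 -c "
from bench import r
print(r.hand_in())"
```

```text
the job is handed in; nothing more can be done
None
```

The fork arm hangs on the slotted stand with both claws through the upper slots and its head past the spring catch. I let go, moved the gripper clear, and handed in at about 11 s of the 38 s allowed.

**Checks that agreed**
- **Seated:** the necks met the sills with the tool at z = 0.1124 m, the height worked out for home.
- **Locked:** an upward tug met 29 N and the arm held. In the top view the catch nose is back where it was at the start.
- **Left alone:** the plate arm is at the same pixels as before, and only the robot's shadow on it changed. I did not go near the purple look-alike.
- **At rest:** nothing was moving in the last pictures, and the robot was touching nothing.

**Check that disagreed:** after I let go, the fork end sagged by about 5.7°. A camera fit then put the grip point at about x −47, z +18 mm from the sill point, outside the stated home of x −38 to −42, z +26. That fit is good only to several millimetres: it places the necks about 4 mm below the sills, which cannot be. The tilt matches the 4 mm of play between the hooks and the uprights, so I took it as the arm's natural rest position and left it.

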